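Hang the fed tag on the next rail

TASK

The animals in the blue-lidded breeder box have been fed: take the blue tag by its top tab, lift it off the rail with the red end stops, up over the stop, and hang it astride the neighbouring rail with the green end stops, in the clear stretch beside the white tag. Set it down on the rail and let go, do not drop it, and leave the yellow and white tags hanging where they are.

Things in the scene. Friction and masses are not known exactly. Their poses are not given: they have to be found in the camera images.
- blue_tag_grip (a point): Blue saddle tag, 80 g. Upright grip tab on top: 12 mm thick (x), 30 long (y), 44 tall. Tab stands on a 4 mm roof, 38 x 40 mm; two flared flaps astride the rail reach 57 mm below the roof's underside, inside 30 mm apart at the roof, 56 at the open mouth. Point: mid-tab, 30 mm above the roof's underside (which rests on the rail's top), 18 below the tab's top. z up, y along the rail, x across.
- yellow_tag_grip (a point): Yellow tag, to be left alone, hanging on the red-stopped rail on one side of the blue one, at least 70 mm from it between centres. Same shape, size, point and axes as the blue tag.
- white_tag_grip (a point): White tag, to be left alone, already hanging on the green-stopped rail, up to 80 mm either way from its middle. Same shape, size, point and axes as the blue tag.
- green_rail_mid (a point): Middle of the top face of the fixed green-stopped rail: flat bar 16 mm wide (x), 10 deep, along y, top 126 mm above the work surface. Stop plates 40 mm wide at its ends rise 20 mm above the top; 254 mm clear between them, so a tag's centre fits within 107 mm of the middle. The red-stopped rail is alike, end to end with it, nearly in line, middles 310 mm apart. A tag must rise 80 mm to pass over a stop.
There are look-alikes about, which are no part of the job. Leave any orange or pink look-alike of the part that bears blue_tag_grip alone.

How it is judged:
By the outcome, as a careful person would: the job done as asked, in the order asked, and still so for the second after the job is handed in, with the robot touching nothing.
It also fails if it takes over 40 s, if anything falls off the work surface, if the arm or the gripper's body presses on something with over 40 N, if the wrist force passes 120 N, or if a joint passes its speed limit or range.

ROBOT

A 6-joint arm with a two-finger parallel gripper is mounted at the origin on the work surface. World frame = base frame: x ahead of the robot, y to its left, z up, the work surface at z = 0. Lengths are in m, angles in rad, forces in N, time in s.
With the tool pointing down it reaches from about 0.325 to 0.75 m from the base axis. Payload 7.6 kg.
Tool frame: the origin (TCP) lies at the centre of the arm's flange, where the gripper is bolted on; the fingertips stand 173 mm ahead of it and the grasp point (between the pads) lies 155 mm ahead of it; z points along the fingers, y is the line along which they close (so a half turn about z gives the same grasp; the last joint's range is limited). The gripper opens to 85 mm and grips with 20 to 120 N. Pads are 22 mm wide; open, the fingers measure 114 mm over their backs; the gripper's body (76 mm by 85 mm) begins 54 mm behind the grasp point. The pads swing forward as they close: fully open they stand 13 mm farther back than shut.
Start: joints at [-1.233, 0.052, 1.401, -0, 1.689, -0.07], TCP at [0.208, -0.482, 0.405] pointing down, gripper open.
Joint ranges: [-2.9, 2.9], [-0.91, 2.17], [0.12, 2.37], [-1.06, 4.2], [0.26, 2.73], [-2.93, 2.93]. Speed limits (rad/s): [2.57, 2.57, 3.01, 3.14, 3.14, 3.14].

INTERFACE

Orientations are given as a unit quaternion [x, y, z, w].
In Python, from bench import sensors, vision, ticket gives the robot as it stands. The module is installed in compiled form; this text tells all that it offers.
- The arm moves only by the tool apply_moves, never from a script. Its argument "moves" is a list of rows, each a list of 3 entries, a list of its own where there are three numbers: the closure, from 0 (fully open) to 1 (shut), then the shift along the tool's x, y, z in units of 30 mm (1.0 is 30 mm), then the turn about the tool's z in units of 5 degrees (1.0 is 5 degrees). In form: [[grip, [tx, ty, tz], yaw], ...]. A call has 1 to 5 rows; each row is the pose to reach, as a shift and turn from the pose commanded when the call began, along the tool's axes at that moment; what a row does not reach only later rows make up. A row lasts 1/12 s, in which the tool goes at most 41.7 mm and 7.16 degrees, less where a joint would pass 70% of its speed; a pose out of reach is approached as far as the arm can. A call with a gripper value outside its range is refused whole. The fingers move at their own pace and stop on an object; "grip_force" is the grip in N (left out, the last holds). Time passes only in rows, so rows that repeat a pose let the fingers close. It gives the time, the measured TCP pose, the force, the opening and the grip force at its end, in the units of the state.
- sensors.get_state(): the state, without advancing time (a new reading comes with each control period).
- vision.camera(name): name is "side" or "top"; returns a dict with "image" (384x512x3 uint8, blue, green, red), "fx", "fy", "cx", "cy" (pixels), "distortion" ([k1, k2, p1, p2, k3] as OpenCV has them; the pictures are not rectified), "R" (3x3) and "t" (3): a world point X has camera coordinates R X + t. Camera axes: x right, y down, z forward; pixel columns grow to the right and rows downward; lengths in m; the calibration is good to about 2 mm. A picture is of the moment at which its call begins. There is no depth.
- ticket.hand_in(): hands the job in; it is judged then, once.
Trained networks look in the newest picture that a camera, given by its name, has taken for a name from the list of things; names that differ only in an ending like _2 or _b are one class to them, and where a whole thing is asked for, a point or a joint stands for the part that bears it (a point fixed in the world has none). Each returns a list of dicts, best first, with "score" (0 to 1); they miss things now and then, are a little off and sometimes report something else, mostly with a low value. They report only what shows in the picture. A call takes as long as a camera call. They do not tell look-alikes from the thing itself.
- vision.recognise(thing, camera): "point" ([x, y, z] in m, in the coordinates of the camera as it stood for that picture, good to about 4 mm: the middle of the surface that is visible of it).
- vision.landmark_of(thing, camera): "point" ([x, y, z] in m, in the coordinates of the camera as it stood for that picture, good to about 4 mm: a listed point, or the origin of a listed thing).
The state is a dict: "time": time; "joint_pos": joint angles; "joint_velocities": joint speeds; "joint_torque": joint torques, N m; "tcp_pos": TCP position; "tcp_rot": TCP orientation; "contact_force": force on the tool from outside, world axes, zero at the start; "torque": the same for the moment, N m; "finger_gap": finger opening in m; "gripper_force": force on a finger pad.
Only numpy, scipy, OpenCV 4.12 (cv2) and the standard library are available. Lean on these libraries where they do the work, as an engineer would, in place of code of your own. Each camera call takes 0.05 s, during which the arm holds its last target. There are 200 camera calls.

## Working session

There is one attempt and no reset: what is moved stays moved. The work goes in short steps, Python scripts to look and compute and a tool call to move; the robot and the scene stay as the last step left them, time stands still between calls to the robot, and variables do not carry over. Pictures are saved under pics/ and viewed, at most 10 in all, crops included, and the job is handed in when it is done.

Besides the shell and the picture viewer there is one more tool, called after "Request:" as name(argument=value, ...) on one line, values as JSON. apply_moves: Moves the arm, as the interface text tells. Its arguments: {"type":"object","properties":{"moves":{"type":"array"},"grip_force":{"type":"number"}},"required":["moves"]}

```bash
mkdir -p pics; cat > h.py <<'E'
import numpy as np,cv2
from bench import sensors,vision,ticket
def w(c,p): return c["R"].T@(np.array(p)-c["t"])
def proj(c,X):
    return cv2.projectPoints(np.array([X],float),cv2.Rodrigues(np.array(c["R"]))[0],np.array(c["t"],float),np.array([[c["fx"],0,c["cx"]],[0,c["fy"],c["cy"]],[0,0,1]]),np.array(c["distortion"]))[0].ravel()
E
python3 - <<'E'
from h import *
ims=[]
for n in("side","top"):
    c=vision.camera(n); ims.append(c["image"]); cv2.imwrite(f"pics/{n}0.png",c["image"])
    print(n,"cam at",-c["R"].T@c["t"])
    for t in("blue_tag_grip","yellow_tag_grip","white_tag_grip","green_rail_mid"):
        for d in vision.landmark_of(t,n):
            X=w(c,d["point"]);print(t,d["score"],X.round(3),proj(c,X).round())
s=sensors.get_state();print(s)
E
```

```text
side cam at [ 0.42389747 -0.66929568  0.71611946]
blue_tag_grip 0.65 [0.538 0.171 0.155] [259. 150.]
blue_tag_grip 0.65 [0.661 0.09  0.085] [317. 193.]
blue_tag_grip 0.57 [0.391 0.186 0.083] [196. 175.]
yellow_tag_grip 0.63 [0.529 0.074 0.156] [261. 175.]
yellow_tag_grip 0.49 [ 0.522 -0.19   0.129] [275. 282.]
white_tag_grip 0.67 [ 0.52  -0.226  0.153] [278. 290.]
green_rail_mid 0.65 [ 0.521 -0.191  0.131] [275. 282.]
top cam at [0.47019002 0.02137754 0.84779098]
blue_tag_grip 0.91 [0.543 0.175 0.158] [185. 187.]
blue_tag_grip 0.7 [0.663 0.092 0.085] [231. 134.]
yellow_tag_grip 0.91 [0.531 0.078 0.156] [236. 192.]
white_tag_grip 0.87 [ 0.519 -0.223  0.156] [392. 195.]
green_rail_mid 0.78 [ 0.52  -0.195  0.126] [373. 196.]
{'time': 0.5, 'joint_pos': array([-1.23331685e+00,  5.22205386e-02,  1.40074481e+00,  2.54775863e-05,
        1.68857697e+00, -7.03030886e-02]), 'joint_velocities': array([ 0.00034902, -0.00178618, -0.00095569, -0.00098405, -0.00043808,
       -0.00128924]), 'joint_torque': array([-6.22912103e-04, -3.81216252e+01, -3.60045648e+01, -2.02607162e-04,
        4.93266598e-04,  1.90813739e-05]), 'tcp_pos': array([ 0.20822494, -0.48194507,  0.40468994]), 'tcp_rot': array([9.79285778e-01, 2.02482997e-01, 1.58900722e-05, 2.32597764e-05]), 'contact_force': array([-0.87502315, -0.42312448,  0.52878546]), 'torque': array([-0.04889922,  0.01224388,  0.04559712]), 'gripper_force': 0.0, 'finger_gap': 0.08522071434877931}
```

View pics/side0.png

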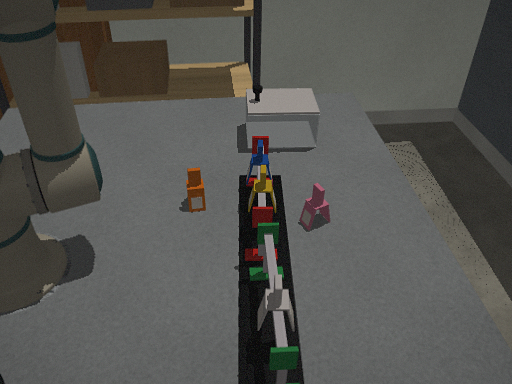

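View pics/top0.png

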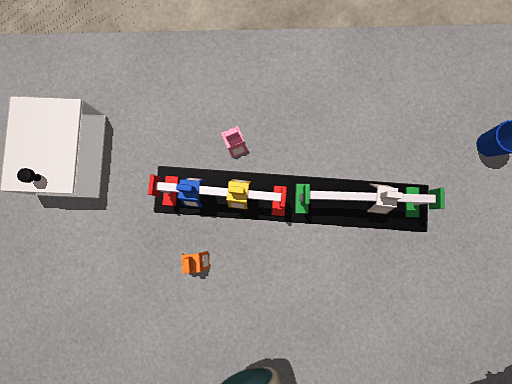

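Candidates in the top picture are blue (188,190), yellow (237,192), white (385,198), pink (235,140) and orange (195,262). The blue one at (188,190) fits, since it hangs on the red-stopped rail with yellow beside it. I'll confirm that in one crop and read the rail directions from it.

```bash
python3 - <<'E'
from h import *
im=cv2.imread("pics/top0.png")
a=cv2.resize(im[160:230,145:305],None,fx=5,fy=5,interpolation=cv2.INTER_CUBIC)
b=cv2.resize(im[160:215,290:450],None,fx=5,fy=4.5,interpolation=cv2.INTER_CUBIC)
cv2.imwrite("pics/crop.png",np.vstack([a,b])[:600])
E
```

```text
(no output)
```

View pics/crop.png

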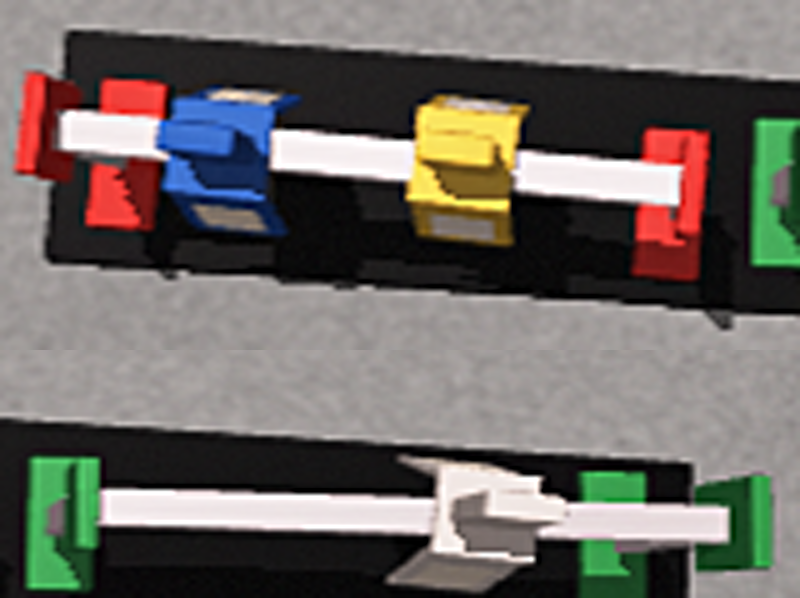

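The crop confirms it. The blue tag's tab is at about px (185,187), on the red-stopped rail near its outer stop. Green's clear stretch runs from px x≈310 to 377.

```bash
cat >> h.py <<'E'
def back(c,px,z):
    K=np.array([[c["fx"],0,c["cx"]],[0,c["fy"],c["cy"]],[0,0,1]])
    u=cv2.undistortPoints(np.array([[px]],float),K,np.array(c["distortion"])).ravel()
    o=-c["R"].T@c["t"];d=c["R"].T@np.array([*u,1]);return o+d*(z-o[2])/d[2]
E
python3 - <<'E'
from h import *
c=vision.camera("top")
for a,b in(((157.4,186),(281.4,197.4)),((310,194.9),(435.6,198.7))):
    A,B=back(c,a,.126),back(c,b,.126);d=A-B
    print(A.round(4),B.round(4),(A+B)/2,np.linalg.norm(d),"yaw deg",-np.degrees(np.arctan2(d[0],d[1])))
# blue tab top: crop corners
for q in((158,128),(240,130),(235,155),(160,148)): print(back(c,(145+q[0]/5,160+q[1]/5),.174).round(4))
from scipy.spatial.transform import Rotation as R
print(R.from_quat(sensors.get_state()["tcp_rot"]).as_matrix().round(4))
E
```

```text
[0.5481 0.239  0.126 ] [ 0.5205 -0.0117  0.126 ] [0.53432113 0.11364344 0.126     ] 0.2521582642436011 yaw deg -6.280794692523155
[ 0.5246 -0.0693  0.126 ] [ 0.5125 -0.3197  0.126 ] [ 0.51853588 -0.19449257  0.126     ] 0.25066368784663984 yaw deg -2.7540396402608955
[0.543  0.1881 0.174 ]
[0.5417 0.157  0.174 ]
[0.5323 0.1589 0.174 ]
[0.5354 0.1873 0.174 ]
[[ 9.180e-01  3.966e-01  0.000e+00]
 [ 3.966e-01 -9.180e-01 -1.000e-04]
 [-0.000e+00  1.000e-04 -1.000e+00]]
```

Request:
apply_moves(moves=[[0,[0.94,-0.78,0],0],[0,[1.88,-1.56,0],0],[0,[2.82,-2.34,0],0],[0,[3.76,-3.12,0],0],[0,[4.7,-3.9,0],0]])

```text
time: 0.97
tcp_pos: [0.2916, -0.317, 0.4047]
tcp_rot: [0.979, 0.202, 0.0, 0.0]
contact_force: [1.5, 0.8, 1.0]
finger_gap: 0.0853
gripper_force: 0.0
```

Request:
apply_moves(moves=[[0,[0.94,-0.78,0],0],[0,[1.88,-1.56,0],0],[0,[2.82,-2.34,0],0],[0,[3.76,-3.12,0],0],[0,[4.7,-3.9,0],0]])

```text
time: 1.38
tcp_pos: [0.3746, -0.1535, 0.405]
tcp_rot: [0.979, 0.202, 0.0, 0.0]
contact_force: [0.9, 0.1, -0.2]
finger_gap: 0.0856
gripper_force: 0.0
```

Request:
apply_moves(moves=[[0,[0.94,-0.78,0],0],[0,[1.88,-1.56,0],0],[0,[2.82,-2.34,0],0],[0,[3.76,-3.12,0],0],[0,[4.7,-3.9,0],0]])

```text
time: 1.8
tcp_pos: [0.4577, 0.01, 0.4049]
tcp_rot: [0.979, 0.203, 0.0, 0.0]
contact_force: [-0.1, -0.9, 0.7]
finger_gap: 0.0856
gripper_force: 0.0
```

Request:
apply_moves(moves=[[0,[0.94,-0.78,0],-1.4],[0,[1.88,-1.56,0],-2.8],[0,[2.82,-2.34,0],-4.2],[0,[3.76,-3.12,0],-5.6],[0,[4.7,-3.9,0],-7]])

```text
time: 2.22
tcp_pos: [0.5408, 0.1733, 0.4046]
tcp_rot: [0.872, 0.49, 0.0, 0.0]
contact_force: [0.7, -0.2, 1.4]
finger_gap: 0.085
gripper_force: 0.0
```

Request:
apply_moves(moves=[[0,[0,0,0],-1.4],[0,[0,0,0],-2.8],[0,[0,0,0],-4.2],[0,[0,0,0],-5.06],[0,[0,0,0],-5.06]])

```text
time: 2.63
tcp_pos: [0.5404, 0.1715, 0.4045]
tcp_rot: [0.744, 0.668, -0.0, -0.0]
contact_force: [-0.6, -1.0, -0.5]
finger_gap: 0.0855
gripper_force: 0.0
```

```bash
cat >> h.py <<'E'
from scipy.spatial.transform import Rotation as Ro
def to(T,ang):
    s=sensors.get_state();M=Ro.from_quat(s["tcp_rot"]).as_matrix()
    a=np.degrees(np.arctan2(M[1,1],M[0,1]))
    print("t",s["time"],"tcp",s["tcp_pos"].round(4),"yang",a.round(2),"units",(M.T@(np.array(T)-s["tcp_pos"])/.03).round(3),"yaw",(a-ang)/5,"gap",s["finger_gap"],"F",s["contact_force"].round(1),s["gripper_force"])
E
python3 - <<'E'
from h import *
to([.540,.173,.313],-6.3)
for n in("side","top"):
    c=vision.camera(n);cv2.imwrite(f"pics/{n}1.png",c["image"])
    for d in vision.landmark_of("blue_tag_grip",n): print(n,d["score"],w(c,d["point"]).round(4))
c=vision.camera("side");cv2.imwrite("pics/side1c.png",cv2.resize(c["image"][50:250,150:400],None,fx=3,fy=3))
E
```

```text
t 2.6333 tcp [0.5404 0.1715 0.4045] yang -6.17 units [ 0.049 -0.019  3.052] yaw 0.02562776317212361 gap 0.08548685909695083 F [-0.6 -1.  -0.5] 0.0
side 0.91 [0.6624 0.0923 0.089 ]
side 0.91 [0.3892 0.1875 0.0855]
side 0.9 [0.5379 0.1755 0.1547]
top 0.83 [0.6649 0.0966 0.0841]
top 0.66 [0.5432 0.1761 0.1536]
```

View pics/side1c.png

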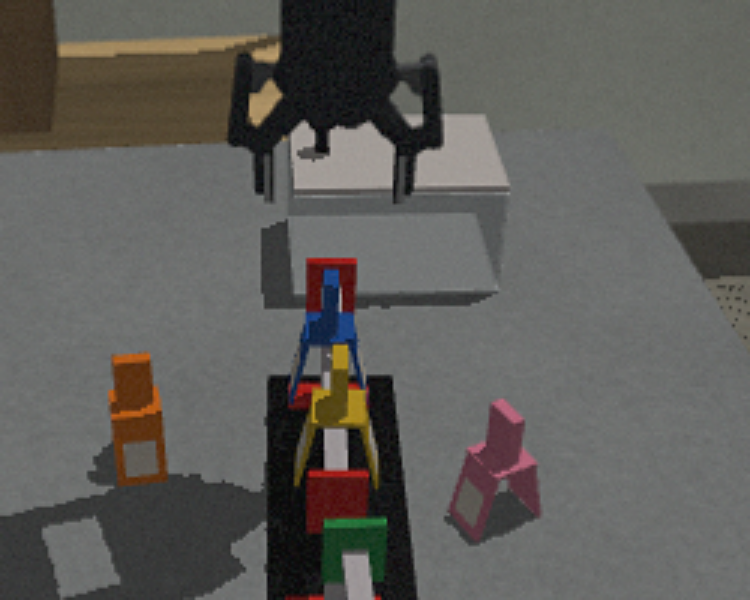

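The fingers (264 and 402, centre ≈333) straddle the blue tab (≈331,285). I'll descend and grip.

Request:
apply_moves(moves=[[0,[0.03,0,0.7],0],[0,[0.06,0,1.4],0],[0,[0.08,0,2.1],0],[0,[0.08,0,2.7],0],[0,[0.08,0,3.05],0]], grip_force=40)

```text
time: 3.3
tcp_pos: [0.5403, 0.1736, 0.3107]
tcp_rot: [0.745, 0.667, -0.001, -0.001]
contact_force: [0.4, 0.2, -0.0]
finger_gap: 0.0856
gripper_force: 0.0
```

Request:
apply_moves(moves=[[0,[0,0,0],0],[0.4,[0,0,0],0],[0.7,[0,0,0],0],[1,[0,0,0],0],[1,[0,0,0],0]])

```text
time: 3.72
tcp_pos: [0.5408, 0.1738, 0.3145]
tcp_rot: [0.745, 0.667, 0.001, 0.001]
contact_force: [0.2, -1.3, 0.2]
finger_gap: 0.0391
gripper_force: 0.0
```

Request:
apply_moves(moves=[[1,[0,0,0],0],[1,[0,0,0],0],[1,[0,0,0],0],[1,[0,0,0],0],[1,[0,0,0],0]])

```text
time: 4.13
tcp_pos: [0.5407, 0.1738, 0.3137]
tcp_rot: [0.745, 0.667, 0.0, 0.0]
contact_force: [-1.1, 0.7, 3.2]
finger_gap: 0.0114
gripper_force: 40.8
```

Request:
apply_moves(moves=[[1,[0,0,-0.4],0],[1,[0,0,-1.0],0],[1,[0,0,-1.6],0],[1,[0,0,-2.2],0],[1,[0,0,-2.8],0]])

```text
time: 4.55
tcp_pos: [0.5405, 0.1737, 0.3985]
tcp_rot: [0.745, 0.667, -0.0, -0.0]
contact_force: [0.6, 0.1, -0.3]
finger_gap: 0.0115
gripper_force: 40.4
```

Request:
apply_moves(moves=[[1,[0,0,-0.6],0],[1,[0,0,-1.2],0],[1,[0,0,-1.6],0],[1,[0,0,-1.7],0],[1,[0,0,-1.7],0]])

```text
time: 4.97
tcp_pos: [0.5406, 0.1738, 0.4491]
tcp_rot: [0.745, 0.667, 0.001, 0.0]
contact_force: [0.5, 0.0, -1.7]
finger_gap: 0.0116
gripper_force: 40.4
```

```bash
python3 - <<'E'
from h import *
to([.521,-.145,.448],-2.75)
c=vision.camera("side");cv2.imwrite("pics/side2.png",cv2.resize(c["image"][50:250,150:400],None,fx=3,fy=3))
for d in vision.landmark_of("blue_tag_grip","side"): print(d["score"],w(c,d["point"]).round(4))
E
```

```text
t 4.9667 tcp [0.5406 0.1738 0.4491] yang -6.33 units [-10.633   0.523   0.031] yaw -0.7165314987450024 gap 0.01164033406780376 F [ 0.5  0.  -1.7] 40.3909170627594
0.9 [0.6625 0.0896 0.0848]
0.75 [0.5371 0.1731 0.2907]
0.58 [0.3882 0.1868 0.0839]
0.16 [ 0.5196 -0.2258  0.156 ]
```

View pics/side2.png

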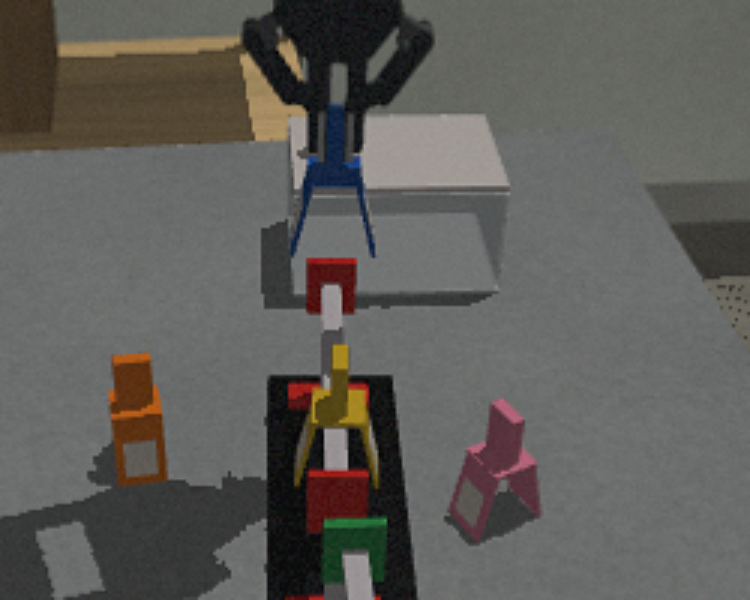

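The blue tag is held upright (≈(335,150)), clear of the yellow one (≈(340,390)). I'll carry it over to the green rail.

Request:
apply_moves(moves=[[1,[-0.5,0.03,0],0],[1,[-1.5,0.07,0],0],[1,[-2.5,0.12,0],0],[1,[-3.5,0.17,0],0],[1,[-4.5,0.22,0],0]])

```text
time: 5.48
tcp_pos: [0.532, 0.0377, 0.4465]
tcp_rot: [0.745, 0.667, -0.001, -0.001]
contact_force: [0.2, 0.1, -0.3]
finger_gap: 0.0115
gripper_force: 40.3
```

Request:
apply_moves(moves=[[1,[-1.0,0.05,0],0],[1,[-2.0,0.1,0],0],[1,[-3.0,0.15,0],0],[1,[-4.0,0.2,0],0],[1,[-5.0,0.25,0],0]])

```text
time: 5.9
tcp_pos: [0.5229, -0.1125, 0.4467]
tcp_rot: [0.745, 0.667, -0.001, -0.001]
contact_force: [0.2, -0.3, -1.3]
finger_gap: 0.0115
gripper_force: 40.3
```

Request:
apply_moves(moves=[[1,[-0.7,0.03,0],-0.2],[1,[-1.1,0.05,0],-0.5],[1,[-1.13,0.05,0],-0.72],[1,[-1.13,0.05,0],-0.72],[1,[-1.13,0.05,0],-0.72]])

```text
time: 6.32
tcp_pos: [0.5211, -0.1443, 0.4475]
tcp_rot: [0.724, 0.69, -0.0, -0.001]
contact_force: [0.1, 1.0, -0.7]
finger_gap: 0.0112
gripper_force: 40.3
```

```bash
python3 - <<'E'
from h import *
to([.521,-.145,.314],-2.75)
for n in("side","top"):
    c=vision.camera(n);
    if n=="side": cv2.imwrite("pics/side3.png",cv2.resize(c["image"][80:384,150:400],None,fx=1.9,fy=1.9))
    for t in("blue_tag_grip","white_tag_grip","green_rail_mid"):
        for d in vision.landmark_of(t,n): print(n,t,d["score"],w(c,d["point"]).round(4))
E
```

```text
t 6.3167 tcp [ 0.5211 -0.1443  0.4475] yang -2.73 units [-2.800e-02  4.000e-03  4.448e+00] yaw 0.003797951328030358 gap 0.011235137506282574 F [ 0.1  1.  -0.7] 40.349562764167786
side blue_tag_grip 0.81 [ 0.516  -0.1461  0.2873]
side blue_tag_grip 0.6 [0.66   0.088  0.0849]
side blue_tag_grip 0.56 [0.3873 0.1858 0.0834]
side white_tag_grip 0.56 [ 0.518  -0.2257  0.1575]
side green_rail_mid 0.93 [ 0.5216 -0.191   0.1281]
top blue_tag_grip 0.89 [ 0.5225 -0.1413  0.2933]
top blue_tag_grip 0.86 [0.3892 0.1895 0.088 ]
top blue_tag_grip 0.74 [0.6629 0.0927 0.0861]
top blue_tag_grip 0.66 [0.5349 0.0773 0.1573]
```

View pics/side3.png

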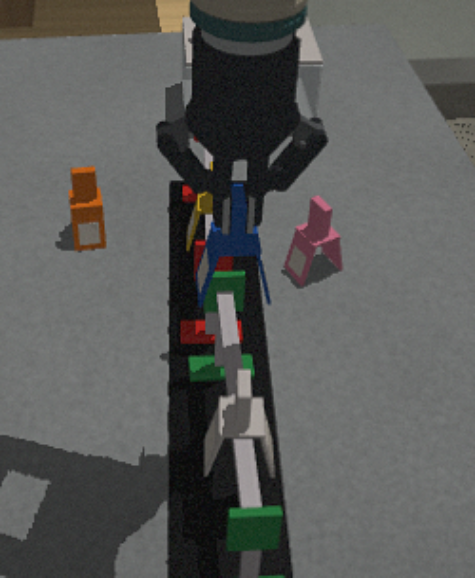

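The blue tag is over the clear stretch, about 80 mm from white and centred across the rail. I'll lower it, slowing near contact.

Request:
apply_moves(moves=[[1,[0,0,0.6],0],[1,[0,0,1.3],0],[1,[0,0,2.0],0],[1,[0,0,2.6],0],[1,[0,0,3.0],0]])

```text
time: 7.13
tcp_pos: [0.5207, -0.1448, 0.3561]
tcp_rot: [0.724, 0.69, -0.001, -0.001]
contact_force: [-0.6, 0.1, -0.7]
finger_gap: 0.0114
gripper_force: 40.5
```

Request:
apply_moves(moves=[[1,[0,0,0.4],0],[1,[0,0,0.7],0],[1,[0,0,0.95],0],[1,[0,0,1.15],0],[1,[0,0,1.25],0]])

```text
time: 7.55
tcp_pos: [0.521, -0.145, 0.3202]
tcp_rot: [0.724, 0.69, -0.0, -0.0]
contact_force: [-0.8, 0.1, -0.2]
finger_gap: 0.0114
gripper_force: 40.5
```

Request:
apply_moves(moves=[[1,[0,0,0.05],0],[1,[0,0,0.1],0],[1,[0,0,0.14],0],[1,[0,0,0.17],0],[1,[0,0,0.17],0]])

```text
time: 7.97
tcp_pos: [0.521, -0.145, 0.3157]
tcp_rot: [0.724, 0.69, 0.0, 0.0]
contact_force: [-0.6, -0.2, -1.0]
finger_gap: 0.0111
gripper_force: 40.5
```

```bash
python3 - <<'E'
from h import *
to([.521,-.145,.3137],-2.75)
c=vision.camera("side");cv2.imwrite("pics/side4.png",cv2.resize(c["image"][180:380,200:370],None,fx=3,fy=3))
E
```

```text
t 7.9667 tcp [ 0.521  -0.145   0.3157] yang -2.74 units [-0.001  0.001  0.067] yaw 0.0027665963476805723 gap 0.011079445219794341 F [-0.6 -0.2 -1. ] 40.49382269382477
```

View pics/side4.png

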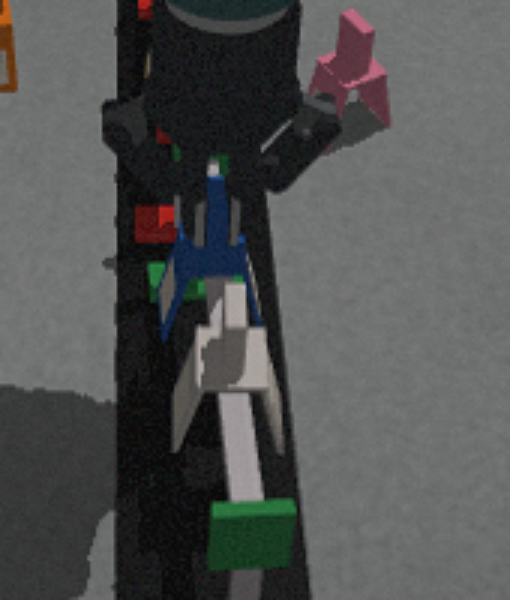

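The tag is astride the rail, with about 2 mm to go. I'll lower in fine steps until I feel contact.

Request:
apply_moves(moves=[[1,[0,0,0.02],0],[1,[0,0,0.04],0],[1,[0,0,0.06],0],[1,[0,0,0.07],0],[1,[0,0,0.07],0]])

```text
time: 8.43
tcp_pos: [0.521, -0.1449, 0.3137]
tcp_rot: [0.724, 0.69, 0.0, 0.0]
contact_force: [-0.5, 0.2, 0.0]
finger_gap: 0.0117
gripper_force: 40.6
```

Request:
apply_moves(moves=[[1,[0,0,0.01],0],[1,[0,0,0.02],0],[1,[0,0,0.03],0],[1,[0,0,0.03],0],[1,[0,0,0.03],0]])

```text
time: 8.85
tcp_pos: [0.5209, -0.1449, 0.3137]
tcp_rot: [0.724, 0.69, 0.0, 0.0]
contact_force: [-4.3, 1.0, 6.7]
finger_gap: 0.0115
gripper_force: 41.5
```

Contact is at 6.7 N, so I'll release and rise.

Request:
apply_moves(moves=[[0.8,[0,0,-0.01],0],[0.6,[0,0,-0.01],0],[0.3,[0,0,-0.01],0],[0,[0,0,-0.01],0],[0,[0,0,-0.01],0]])

```text
time: 9.27
tcp_pos: [0.521, -0.1449, 0.3126]
tcp_rot: [0.724, 0.69, -0.0, -0.0]
contact_force: [-0.7, -0.6, 0.5]
finger_gap: 0.0651
gripper_force: 0.0
```

Request:
apply_moves(moves=[[0,[0,0,0],0],[0,[0,0,0],0],[0,[0,0,-0.3],0],[0,[0,0,-1.0],0],[0,[0,0,-2.0],0]])

```text
time: 9.68
tcp_pos: [0.5206, -0.1448, 0.3716]
tcp_rot: [0.724, 0.69, -0.001, -0.002]
contact_force: [0.8, 0.2, -0.9]
finger_gap: 0.0855
gripper_force: 0.0
```

Request:
apply_moves(moves=[[0,[0,0,-1],0],[0,[0,0,-2],0],[0,[0,-1,-2.5],0],[0,[0,-2,-2.5],0],[0,[0,-3,-2.5],0]])

```text
time: 10.1
tcp_pos: [0.43, -0.1404, 0.4497]
tcp_rot: [0.724, 0.69, 0.001, 0.001]
contact_force: [-0.2, -0.2, 0.7]
finger_gap: 0.0854
gripper_force: 0.0
```

Request:
apply_moves(moves=[[0,[0,-1,0],0],[0,[0,-1.5,0],0],[0,[0,-1.5,0],0],[0,[0,-1.5,0],0],[0,[0,-1.5,0],0]])

```text
time: 10.52
tcp_pos: [0.3864, -0.1385, 0.4484]
tcp_rot: [0.724, 0.69, 0.0, 0.0]
contact_force: [0.7, -0.2, 0.6]
finger_gap: 0.0855
gripper_force: 0.0
```

```bash
python3 - <<'E'
from h import *
to([.521,-.145,.3137],-2.75)
ims=[]
for n in("side","top"):
    c=vision.camera(n);i=c["image"]
    ims.append(cv2.resize(i[120:370,200:345] if n=="side" else i[60:310,140:450],(290 if n=="side" else 496,500 if n=="side" else 400)))
    for t in("blue_tag_grip","yellow_tag_grip","white_tag_grip"):
        for d in vision.landmark_of(t,n): print(n,t,d["score"],w(c,d["point"]).round(4))
o=np.zeros((500,786,3),np.uint8);o[:,:290]=ims[0];o[:400,290:]=ims[1];cv2.imwrite("pics/end.png",o)
E
```

```text
t 10.5167 tcp [ 0.3864 -0.1385  0.4484] yang -2.74 units [-1.000e-03  4.487e+00  4.493e+00] yaw 0.00296049516973671 gap 0.08546386613246382 F [ 0.7 -0.2  0.6] 0.0
side blue_tag_grip 0.91 [ 0.5179 -0.1471  0.1519]
side blue_tag_grip 0.76 [0.3893 0.1886 0.0847]
side blue_tag_grip 0.63 [0.6634 0.0901 0.0824]
side yellow_tag_grip 0.66 [0.5347 0.0762 0.156 ]
side white_tag_grip 0.86 [ 0.5176 -0.2237  0.1575]
top blue_tag_grip 0.82 [0.6659 0.096  0.0878]
top blue_tag_grip 0.8 [0.3888 0.1912 0.0878]
top blue_tag_grip 0.59 [ 0.525  -0.141   0.1551]
top yellow_tag_grip 0.64 [0.5342 0.0744 0.1563]
top white_tag_grip 0.7 [ 0.5197 -0.2212  0.1549]
```

View pics/end.png

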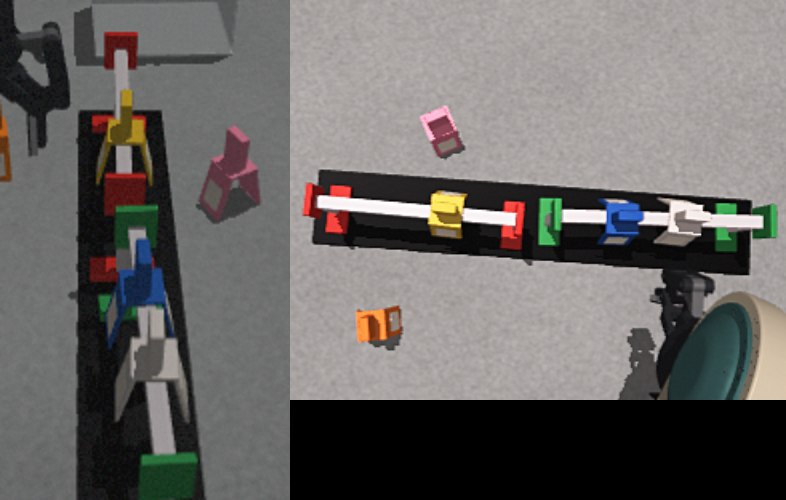

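The blue tag (top view (622,220), side view (142,280)) hangs astride the green-stopped rail, clear of white. Yellow and white haven't moved, and the arm is clear.

```bash
python3 -c "
from bench import ticket;print(ticket.hand_in())"
```

```text
the job is handed in; nothing more can be done
None
```

The blue tag now hangs astride the green-stopped rail, about 80 mm (between centres) from the white tag; yellow and white are where they were, and the job was handed in at about 10.6 s, with no verdict returned.

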